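# Set the speed thumbwheel and switch on

### The arm

A 7-joint arm with a two-finger parallel gripper is mounted at the origin on a cart in front of the work surface, level with it; the furniture and walls round the work are solid. World frame = base frame: x ahead of the robot, y to its left, z up, the work surface at z = 0. Lengths are in m, angles in degrees, forces in N, time in s.
With the tool pointing down it reaches from about 0.425 to 0.875 m from the base axis. Payload 4.7 kg.
Tool frame: the origin (TCP) lies between the finger pads; the fingertips stand env.finger_overhang ahead of it and the grasp point (between the pads) lies 5 mm behind it (env.finger_overhang is the distance from the TCP to the fingertips, in m); z points along the fingers, y is the line along which they close (so a half turn about z gives the same grasp; the last joint's range is limited). The gripper opens to 87 mm and grips with 3 to 60 N. Pads are 19 mm wide; open, the fingers measure 117 mm over their backs; the gripper's body (75 mm by 190 mm) begins 51 mm behind the grasp point.
Start: joints at [72.084, 18.392, -4.016, 83.108, 1.295, 78.541, -3.26], TCP at [0.209, -0.616, 0.237] pointing down, gripper open.
Joint ranges: [-163.93, 163.93], [-17.29, 119.83], [-79.2, 71.16], [3.27, 140.29], [-89.18, 269.18], [5.43, 117.66], [-154.24, 154.24]. Speed limits (degrees/s): [147.25, 147.25, 180, 180, 180, 180, 180].

### API

Orientations are given as [roll, pitch, yaw] about the fixed x, y, z axes, in that order (R = Rz(yaw) Ry(pitch) Rx(roll)).
In Python, from cell import telemetry, eyes, env, models gives the robot as it stands. The module is installed in compiled form; this text tells all that it offers.
- The arm moves only by the tool drive_tool, never from a script. Its arguments are lists of equal length, an entry for each row: "angular": the turn, a rotation vector about the tool's x, y, z in rad, a list of three; "delta_pos": the shift along the tool's x, y, z in cm, a list of three; "gripper": the finger opening in cm, from 0 to 8.7. A call has 1 to 20 rows; each row shifts and turns the commanded pose from where the row before left it, along the tool's axes as they then stand; what a row does not reach is not made up. A row lasts 1/10 s, in which the tool goes at most 50 mm and 8.59 degrees, less where a joint would pass 70% of its speed; a pose out of reach is approached as far as the arm can. A call with a gripper value outside its range is refused whole. The fingers move at their own pace and stop on an object; "squeeze" is the grip in N (left out, the last holds). Time passes only in rows, so rows that do not move let the fingers close. It gives the time, the measured TCP pose, the force, the opening and the grip force at its end, in the units of the state.
- telemetry.get_obs(): the state, without advancing time (a new reading comes with each control period).
- eyes.read_camera(name): name is "side" or "top"; returns a dict with "pixels" (480x640x3 uint8, red, green, blue), "mtx" (3x3 intrinsics, pixels), "origin" and "orientation" of the camera in the world. Camera axes: x right, y down, z forward; pixel columns grow to the right and rows downward; lengths in m; the calibration is good to about 2 mm. A picture is of the moment at which its call begins. There is no depth.
- env.sign_off(): hands the job in; it is judged then, once.
Trained networks look in a picture, given as the dict that the camera call returned (one of the last four; its "shot" number tells which), for a name from the list of things; names that differ only in an ending like _2 or _b are one class to them, and where a whole thing is asked for, a point or a joint stands for the part that bears it (a point fixed in the world has none). Each returns a list of dicts, best first, with "p" (0 to 1); they miss things now and then, are a little off and sometimes report something else, mostly with a low value. They report only what shows in the picture. A call takes as long as a camera call.
- models.search_frame(picture, target): "centre" ([column, row] in pixels, amid what is visible of it).
- models.cut_out(picture, target): "pixels" (480x640 bool, what is visible of it) and "centre" ([column, row] in pixels, amid what is visible of it).
The state is a dict: "time_s": time; "qpos": joint angles; "joint_velocities": joint speeds; "effort": joint torques, N m; "tool_pos": TCP position; "tool_rot": TCP orientation; "force": force on the tool from outside, world axes, zero at the start; "wrist_torque": the same for the moment, N m; "grip_width": finger opening in m; "grasp_force": force on a finger pad.
Only numpy, scipy, OpenCV 4.12 (cv2) and the standard library are available. Lean on these libraries where they do the work, as an engineer would, in place of code of your own. Each camera call takes 0.05 s, during which the arm holds its last target. There are 200 camera calls.

### The job

On the speed controller box on the bench, roll the thumbwheel that stands up through the slot in its top panel until the pointer in the scale window is opposite the set-point rider, pressing the wheel gently (never more than 16 N). Only then push the toggle switch beside the window fully over to its other side, and leave the loose parts round the box where they are.

Things in the scene. Friction and masses are not known exactly. Their poses are not given: they have to be found in the camera images.
- controller: Grey box with an aluminium top panel, 150 x 140 x 60 mm (x, y, z), fixed to the bench. Origin: centre of its underside, on the bench. Its +x points away from the robot (turned by up to 0.35 rad), +y to the robot's left. The top panel is flat and level, 60 mm above the origin.
- slot_center (a point): Centre of the thumbwheel's slot, in the plane of the top panel, at (0, +38, 60) mm of the box. The slot is 48 mm long (box x) and 12 mm wide; the wheel's crest stands straight above this point.
- wheel_frame: Bearing frame of the thumbwheel, fixed in the box, origin at the slot's centre; it carries the wheel, so force on the wheel (press and drag together) is force on this body. The wheel's crest stands 4 to 12 mm above the panel, differing from start to start and not told: feel for it. Its axle is sprung and sinks about 1 mm per 9 N pressed, at most 4 mm.
- thumbwheel (a joint): Black knurled wheel, 50 mm diameter, 9 mm thick, axis level along box y; only its rim shows. Rad, 0 to 4.4; grows as the crest is drawn towards box +x, 25 mm of rim to a rad. Turning takes about 5 N along the rim; it stays where left. Too light a finger (under some 7 N) slips. One stroke of a fingertip over the crest turns it under 1 rad: lift, go back and stroke again.
- pointer_tip (a point): Tip of the black arrow pointer under the clear pane of the scale window (74 x 20 mm, along the box's x, centre at (0, -4, 60) mm of the box). The arrow points to box -y. The wheel moves it along box x, 14 mm per rad, in the same direction as the crest is drawn. Site axes = box axes.
- rider_tip (a point): Tip of the set-point rider, a plain dark steel bar 3 mm wide under the same pane, on the window's box -y side, opposite the pointer; it does not move during the job. The pointer starts 18 mm or more to its box -x side. Site axes = box axes.
- toggle (a joint): Bat-handled steel toggle switch, 36 mm tall overall, 10 mm thick at the tip. Reads 0 leaning 0.45 rad to the box's -x (off) and 0.9 rad leaning as far to +x (on). It takes about 2 N at the tip and stays where it is left.
- toggle_pivot (a point): Pivot of the toggle in the plane of the top panel, at (5, -46, 60) mm of the box.
- toggle_tip (a point): Centre of the toggle's round tip, 31 mm from the pivot.
- bearing: Loose steel ball bearing, 62 mm diameter, 17 mm high, lying at the box's -y side. Leave it alone. Origin: centre of its underside.
- screwdriver: Loose screwdriver with a teal handle, 186 mm long, lying beyond the box's +x side. Leave it alone. Origin: on the bench below its middle.
- nut: Loose steel flange nut, 42 mm diameter, 22 mm high, lying at the box's +y side. Leave it alone. Origin: centre of its underside.

How it is judged (in metres and radians):
On the way, in this order (a step that is already met when the one before it is completed fails the run):
1. the pointer is opposite the rider while the toggle is still off (x of pointer_tip in the frame of rider_tip between -0.0025 and 0.0025 m and value of joint toggle below 0.2 rad), for 0.3 s.
2. the toggle is pushed over (value of joint toggle above 0.75 rad), for 0.2 s.
At the end, for the whole second after the job is handed in: The pointer stands opposite the rider within 2.5 mm along the scale, the wheel is still, and the toggle is fully over (beyond 0.75 of 0.9 rad) (x of pointer_tip in the frame of rider_tip between -0.0025 and 0.0025 m and value of joint toggle above 0.75 rad and velocity of joint thumbwheel between -0.05 and 0.05 rad/s); the robot touches nothing.
It fails at once if the thumbwheel is pressed with more than 16 N (contact force between anything else and wheel_frame above 16 N).
It fails at once if the toggle is pushed over before the pointer is opposite the rider (more than 4 mm off) (value of joint toggle above 0.45 rad and not (x of pointer_tip in the frame of rider_tip between -0.004 and 0.004 m)).
It fails at once if a loose part beside the box is shifted by more than 30 mm (distance of any of bearing, screwdriver, nut from where it was at the start of the episode above 0.03 m).
It also fails if it takes over 67 s, if anything falls off the work surface, if the arm or the gripper's body presses on something with over 40 N, if the wrist force passes 120 N, or if a joint passes its speed limit or range.

## Working session

There is one attempt and no reset: what is moved stays moved. The work goes in short steps, Python scripts to look and compute and a tool call to move; the robot and the scene stay as the last step left them, time stands still between calls to the robot, and variables do not carry over. Pictures are saved under pics/ and viewed, at most 10 in all, crops included, and the job is handed in when it is done.

Besides the shell and the picture viewer there is one more tool, called after "Call:" by a JSON object that holds its "op" and its "data", one argument or row to a line. drive_tool: Moves the arm, as the interface text tells. Its arguments: {"type":"object","properties":{"angular":{"type":"array","items":{"type":"array","items":{"type":"number"}}},"delta_pos":{"type":"array","items":{"type":"array","items":{"type":"number"}}},"gripper":{"type":"array","items":{"type":"number"}},"squeeze":{"type":"number"}},"required":["angular","delta_pos","gripper"]}

```bash
mkdir -p pics
cat > h.py <<'E'
import numpy as np, cv2
from cell import telemetry, eyes, env, models
def ray(p,uv):
    R=np.array(p["orientation"]); 
    if R.shape!=(3,3):
        from scipy.spatial.transform import Rotation as Ro
        R=Ro.from_euler('xyz',R,degrees=True).as_matrix() if R.size==3 else Ro.from_quat(R).as_matrix()
    d=R@np.linalg.inv(np.array(p["mtx"]))@np.array([uv[0],uv[1],1.]); return np.array(p["origin"]),d
def onplane(p,uv,z):
    o,d=ray(p,uv); return o+d*(z-o[2])/d[2]
E
python3 - <<'E'
from h import *
print(telemetry.get_obs(), env.finger_overhang)
for n in("top","side"):
    p=eyes.read_camera(n); cv2.imwrite(f"pics/{n}0.png",p["pixels"][:,:,::-1])
    print(n,p["origin"],p["orientation"],p["mtx"])
    for t in("controller","slot_center","thumbwheel","pointer_tip","rider_tip","toggle_pivot","toggle_tip","toggle","bearing","nut","screwdriver"):
        try:
            r=models.search_frame(p,t)
            z={"bearing":.017,"nut":.02,"screwdriver":.01,"toggle_tip":.088}.get(t,.06)
            for q in r[:2]: print(t,q["p"],np.round(q["centre"],1),np.round(onplane(p,q["centre"],z),4))
        except Exception as e: print(t,e)
E
```

```text
{'time_s': 0.0, 'qpos': array([72.08432594, 18.44091798, -4.01404122, 83.1749141 ,  1.2956077 ,
       78.53957075, -3.26148444]), 'joint_velocities': array([-0.09320615, -0.01643799,  0.08118447, -0.01303289, -0.01463707,
       -0.07119756,  0.07694689]), 'effort': array([-1.53630954e-04, -4.91288245e+01, -4.03860016e-01, -3.12527204e+01,
       -6.37090998e-02,  4.38586471e-02,  1.72943287e-04]), 'tool_pos': array([ 0.20841893, -0.61513044,  0.23544011]), 'tool_rot': array([-1.79889866e+02,  6.73708841e-03,  1.87226532e+01]), 'force': array([ 0.07090114, -0.52052039,  0.41984953]), 'wrist_torque': array([-0.00390529, -0.01325446,  0.03386921]), 'grasp_force': 0.0, 'grip_width': 0.08728276633060296} 0.014
top [ 0.48071098 -0.30327609  0.9124972 ] [-173.7611948    -0.8047065   -90.28746743] [[568.22639501   0.         326.32267086]
 [  0.         568.22639501 236.2910272 ]
 [  0.           0.           1.        ]]
controller 0.76 [366.5 280.8] [ 0.5066 -0.3756  0.06  ]
slot_center 0.79 [363.6 280. ] [ 0.5078 -0.3712  0.06  ]
thumbwheel 0.54 [340.6 278.3] [ 0.5105 -0.3368  0.06  ]
p
[... 329 characters left out ...]
1 [366.6 204.7] [ 0.6286 -0.3807  0.02  ]
screwdriver 0.78 [368.  204.6] [ 0.6304 -0.3838  0.01  ]
side [0.3875244  0.44796672 0.46621566] [-1.16764955e+02 -1.40158960e-01 -1.68101886e+02] [[466.53219772   0.         321.67303622]
 [  0.         466.53219772 237.89373502]
 [  0.           0.           1.        ]]
controller 0.6 [347.1 244.3] [ 0.5003 -0.3242  0.06  ]
slot_center 0.68 [345.1 243.7] [ 0.5044 -0.3258  0.06  ]
pointer_tip 0.56 [344.8 243.8] [ 0.5048 -0.3253  0.06  ]
toggle_pivot 0.63 [346.7 244.6] [ 0.5008 -0.3229  0.06  ]
toggle 0.53 [353.  212.7] [ 0.5113 -0.4732  0.06  ]
nut 0.66 [355.4 281. ] [ 0.4742 -0.2625  0.02  ]
screwdriver 0.57 [291.1 240.1] [ 0.635  -0.4132  0.01  ]
```

View pics/top0.png

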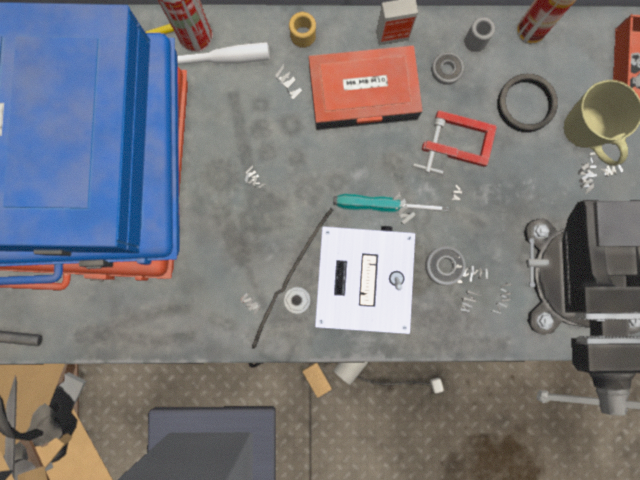

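View pics/side0.png

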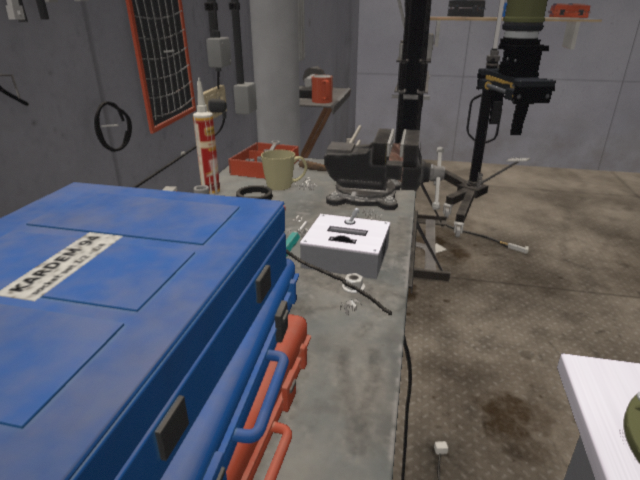

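The top view shows the box panel with corners near (324,227), (415,233), (410,333) and (316,327). The wheel is at (341,278), the window at (368,280) and the toggle at (397,278). Next I'll fit the panel and zoom in on the window.

```bash
cat >> h.py <<'E'
def proj(p,P):
    from scipy.spatial.transform import Rotation as Ro
    R=Ro.from_euler('xyz',np.array(p["orientation"]),degrees=True).as_matrix()
    q=np.array(p["mtx"])@(R.T@(np.array(P)-np.array(p["origin"]))); return q[:2]/q[2]
def boxpose(p):
    g=p["pixels"].min(2); m=(g>185).astype(np.uint8); m[:220]=0; m[340:]=0; m[:,:305]=0; m[:,425:]=0
    m=cv2.morphologyEx(m,cv2.MORPH_OPEN,np.ones((3,3)))
    c=max(cv2.findContours(m,cv2.RETR_EXTERNAL,cv2.CHAIN_APPROX_NONE)[0],key=cv2.contourArea)[:,0].astype(float)
    w=np.array([onplane(p,u,.06)[:2] for u in c])
    r=cv2.minAreaRect((w*1000).astype(np.float32)); return r
E
python3 - <<'E'
from h import *
p=eyes.read_camera("top")
(c,s,a)=boxpose(p); print(c,s,a)
yaw=np.radians(a); yaw=(yaw+np.pi/4)%(np.pi/2)-np.pi/4; print("yaw",yaw)
R=np.array([[np.cos(yaw),-np.sin(yaw)],[np.sin(yaw),np.cos(yaw)]])
c=np.array(c)/1000
# rectify the panel: 5 px/mm, box +x up, +y left
def W(x,y,z=.06): return np.r_[c+R@np.array([x,y]),z]
print("slot",W(0,.038),"pivot",W(.005,-.046))
src=np.float32([proj(p,W(x,y)) for x,y in((.05,.06),(.05,-.06),(-.05,-.06),(-.05,.06))])
H=cv2.getPerspectiveTransform(src,np.float32([(0,0),(720,0),(720,600),(0,600)]))
im=cv2.warpPerspective(p["pixels"],H,(720,600),flags=cv2.INTER_CUBIC)
cv2.imwrite("pics/rect0.png",im[:,:,::-1]); print(env.finger_overhang)
E
```

```text
(508.971435546875, -373.7972412109375) (140.77658081054688, 150.98312377929688) 85.70670318603516
yaw -0.07493216516906909
slot [ 0.51181619 -0.33590387  0.06      ] pivot [ 0.51051375 -0.42004247  0.06      ]
0.014
```

View pics/rect0.png

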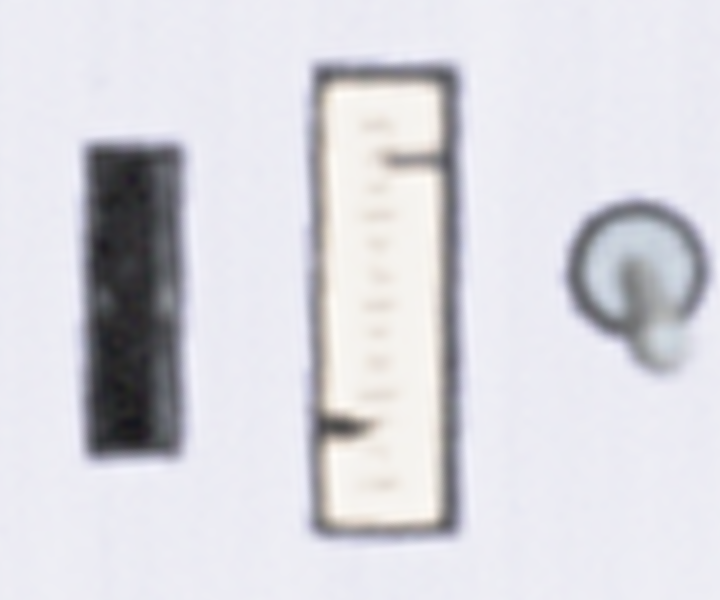

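Pointer tip is at (375,427) and rider tip at (385,159) in the rectified crop at 6 px/mm. The gap is about 44.7 mm, or 3.19 rad (80 mm of rim). The toggle leans towards -x, so it is off. I'll move above the slot with the tool's y along box x and the fingers closed.

Call:
{"op": "drive_tool", "data": {
  "angular": [
    [0,0,-0.146],
    [0,0,-0.146],
    [0,0,-0.146],
    [0,0,-0.146],
    [0,0,-0.146],
    [0,0,-0.146],
    [0,0,-0.146],
    [0,0,-0.147],
    [0,0,0]
  ],
  "delta_pos": [
    [0,0,0],
    [0,0,0],
    [0,0,0],
    [0,0,0],
    [0,0,0],
    [0,0,0],
    [0,0,0],
    [0,0,0],
    [0,0,0]
  ],
  "gripper": [0,0,0,0,0,0,0,0,0],
  "squeeze": 20
}}

```text
time_s: 2.15
tool_pos: [0.2086, -0.6157, 0.2366]
tool_rot: [180.0, 0.0, 85.7]
force: [-0.1, 0.4, -0.3]
grip_width: 0.0229
grasp_force: 0.0
```

Call:
{"op": "drive_tool", "data": {
  "angular": [
    [0,0,0],
    [0,0,0],
    [0,0,0],
    [0,0,0],
    [0,0,0],
    [0,0,0],
    [0,0,0],
    [0,0,0],
    [0,0,0],
    [0,0,0],
    [0,0,0],
    [0,0,0],
    [0,0,0],
    [0,0,0]
  ],
  "delta_pos": [
    [2.5,2.3,0],
    [2.5,2.3,0],
    [2.5,2.3,0],
    [2.5,2.3,0],
    [2.5,2.3,0],
    [2.5,2.3,0],
    [2.5,2.3,0],
    [2.5,2.3,0],
    [2.5,2.3,0],
    [2.5,2.3,0],
    [2.5,2.3,0],
    [2.5,2.3,0],
    [0,0,0],
    [0,0,0]
  ],
  "gripper": [0,0,0,0,0,0,0,0,0,0,0,0,0,0]
}}

```text
time_s: 3.55
tool_pos: [0.5069, -0.3363, 0.2366]
tool_rot: [-180.0, 0.0, 85.7]
force: [-0.9, -0.3, 0.3]
grip_width: 0.0006
grasp_force: 0.0
```

Call:
{"op": "drive_tool", "data": {
  "angular": [
    [0,0,0],
    [0,0,0],
    [0,0,0],
    [0,0,0],
    [0,0,0],
    [0,0,0],
    [0,0,0]
  ],
  "delta_pos": [
    [0,-0.6,3.0],
    [0,0,4.0],
    [0,0,4.0],
    [0,0,2.5],
    [0,0,0.9],
    [0,0,0],
    [0,0,0]
  ],
  "gripper": [0,0,0,0,0,0,0]
}}

```text
time_s: 4.25
tool_pos: [0.5009, -0.3379, 0.0941]
tool_rot: [179.9, 0.1, 85.6]
force: [0.3, 0.1, -0.0]
grip_width: 0.0006
grasp_force: 0.0
```

Run:
```python
from h import *
o=telemetry.get_obs(); print(o["tool_pos"],o["force"])
a=[]
p=eyes.read_camera("side"); im=p["pixels"][200:280,290:400]
cv2.imwrite("pics/side1.png",cv2.resize(im,None,fx=7,fy=7,interpolation=cv2.INTER_CUBIC)[:,:,::-1])
for P in([.5118,-.3359,.06],[.5118,-.3359,.064],[.5118,-.3359,.072]): print((proj(p,P)-[290,200])*7)
```

```text
[ 0.50088155 -0.33792842  0.09409098] [ 0.30583492  0.13574698 -0.02375814]
[364.74718511 286.61767094]
[365.072991   273.53986414]
[365.72858029 247.2245933 ]
```

View pics/side1.png

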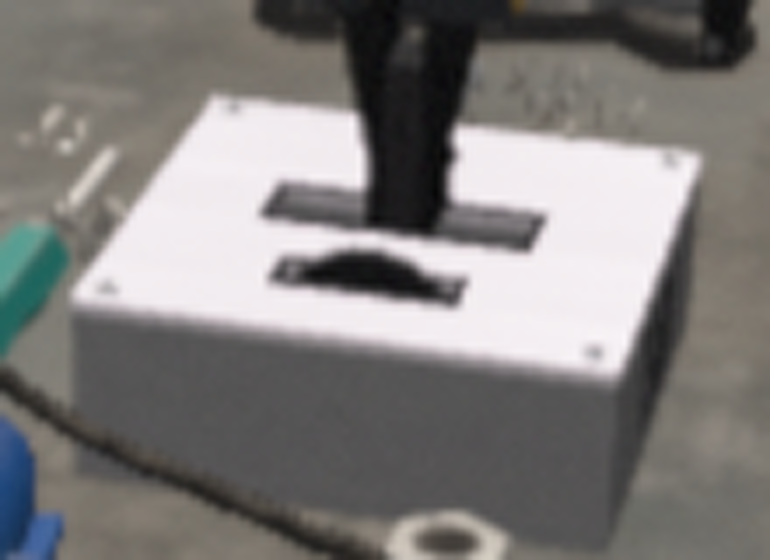

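The crop shows the fingertip at about (403,225), roughly 19 mm wide along box x. The wheel crest is at (368,248) over the slot centre at (370,279), so it stands about 7 mm above the panel. I'll keep strokes within ±8 mm and feel down from just above.

Call:
{"op": "drive_tool", "data": {
  "angular": [
    [0,0,0],
    [0,0,0],
    [0,0,0],
    [0,0,0]
  ],
  "delta_pos": [
    [0.28,0.25,0.4],
    [0,0,0.4],
    [0,0,0],
    [0,0,0]
  ],
  "gripper": [0,0,0,0]
}}

```text
time_s: 4.7
tool_pos: [0.503, -0.334, 0.0845]
tool_rot: [-180.0, 0.0, 85.7]
force: [-0.1, 0.2, -0.4]
grip_width: 0.0007
grasp_force: 0.0
```

Call:
{"op": "drive_tool", "data": {
  "angular": [
    [0,0,0],
    [0,0,0],
    [0,0,0],
    [0,0,0]
  ],
  "delta_pos": [
    [0,0,0.06],
    [0,0,0.06],
    [0,0,0],
    [0,0,0]
  ],
  "gripper": [0,0,0,0]
}}

```text
time_s: 5.1
tool_pos: [0.5031, -0.3341, 0.0834]
tool_rot: [-180.0, 0.0, 85.7]
force: [-0.3, 0.4, -0.7]
grip_width: 0.0005
grasp_force: 0.0
```

Call:
{"op": "drive_tool", "data": {
  "angular": [
    [0,0,0],
    [0,0,0],
    [0,0,0]
  ],
  "delta_pos": [
    [0,0,0.05],
    [0,0,0.05],
    [0,0,0]
  ],
  "gripper": [0,0,0]
}}

```text
time_s: 5.4
tool_pos: [0.5031, -0.3342, 0.0824]
tool_rot: [180.0, 0.0, 85.7]
force: [0.7, 0.4, 1.1]
grip_width: 0.0009
grasp_force: 0.3
```

Call:
{"op": "drive_tool", "data": {
  "angular": [
    [0,0,0],
    [0,0,0],
    [0,0,0]
  ],
  "delta_pos": [
    [0,0,0.04],
    [0,0,0.03],
    [0,0,0]
  ],
  "gripper": [0,0,0]
}}

```text
time_s: 5.7
tool_pos: [0.5032, -0.3342, 0.082]
tool_rot: [180.0, 0.0, 85.7]
force: [0.1, 0.3, 2.2]
grip_width: 0.0004
grasp_force: 1.5
```

Call:
{"op": "drive_tool", "data": {
  "angular": [
    [0,0,0],
    [0,0,0],
    [0,0,0]
  ],
  "delta_pos": [
    [0,0,0.04],
    [0,0,0.03],
    [0,0,0]
  ],
  "gripper": [0,0,0]
}}

```text
time_s: 6.0
tool_pos: [0.5032, -0.3342, 0.0815]
tool_rot: [180.0, 0.0, 85.7]
force: [-1.3, 1.3, 6.4]
grip_width: 0.0006
grasp_force: 2.9
```

Call:
{"op": "drive_tool", "data": {
  "angular": [
    [0,0,0],
    [0,0,0],
    [0,0,0]
  ],
  "delta_pos": [
    [0,0,0.03],
    [0,0,0.02],
    [0,0,0]
  ],
  "gripper": [0,0,0]
}}

```text
time_s: 6.3
tool_pos: [0.5033, -0.3342, 0.0813]
tool_rot: [180.0, 0.0, 85.7]
force: [-1.3, 0.5, 6.0]
grip_width: 0.0006
grasp_force: 3.6
```

Call:
{"op": "drive_tool", "data": {
  "angular": [
    [0,0,0],
    [0,0,0],
    [0,0,0]
  ],
  "delta_pos": [
    [0,0,0.03],
    [0,0,0.02],
    [0,0,0]
  ],
  "gripper": [0,0,0]
}}

```text
time_s: 6.6
tool_pos: [0.5033, -0.3343, 0.0811]
tool_rot: [180.0, 0.0, 85.7]
force: [-2.6, 2.3, 8.0]
grip_width: 0.0006
grasp_force: 4.3
```

Call:
{"op": "drive_tool", "data": {
  "angular": [
    [0,0,0],
    [0,0,0],
    [0,0,0],
    [0,0,0]
  ],
  "delta_pos": [
    [0,0.1,0],
    [0,0.15,0],
    [0,0.15,0],
    [0,0.15,0]
  ],
  "gripper": [0,0,0,0]
}}

```text
time_s: 7.0
tool_pos: [0.5073, -0.3346, 0.0811]
tool_rot: [-179.8, 0.0, 85.7]
force: [-6.7, 2.6, 11.6]
grip_width: 0.0005
grasp_force: 5.9
```

Call:
{"op": "drive_tool", "data": {
  "angular": [
    [0,0,0],
    [0,0,0],
    [0,0,0],
    [0,0,0]
  ],
  "delta_pos": [
    [0,0.15,-0.03],
    [0,0.15,0],
    [0,0.15,0],
    [0,0.15,0]
  ],
  "gripper": [0,0,0,0]
}}

```text
time_s: 7.4
tool_pos: [0.5136, -0.3351, 0.0813]
tool_rot: [-179.9, 0.0, 85.7]
force: [-5.4, 1.9, 10.7]
grip_width: 0.0005
grasp_force: 5.2
```

Call:
{"op": "drive_tool", "data": {
  "angular": [
    [0,0,0],
    [0,0,0],
    [0,0,0],
    [0,0,0]
  ],
  "delta_pos": [
    [0,0.15,0],
    [0,0.15,0],
    [0,0.15,0],
    [0,0,0]
  ],
  "gripper": [0,0,0,0]
}}

```text
time_s: 7.8
tool_pos: [0.5186, -0.3354, 0.0813]
tool_rot: [-179.9, 0.0, 85.7]
force: [-3.2, 1.5, 9.4]
grip_width: 0.0005
grasp_force: 4.4
```

```bash
cat >> h.py <<'E'
def rect(p):
    c,s,a=(508.97,-373.80),0,0; yaw=-.0749; c=np.array(c)/1000
    R=np.array([[np.cos(yaw),-np.sin(yaw)],[np.sin(yaw),np.cos(yaw)]])
    src=np.float32([proj(p,np.r_[c+R@np.array(q),.06]) for q in((.05,.06),(.05,-.06),(-.05,-.06),(-.05,.06))])
    H=cv2.getPerspectiveTransform(src,np.float32([(0,0),(720,0),(720,600),(0,600)]))
    return cv2.warpPerspective(p["pixels"],H,(720,600),flags=cv2.INTER_CUBIC)
def marks(im):
    g=im.min(2).astype(float); out=[]
    for a,b in((328,360),(395,437)):   # pointer body, rider columns
        d=235-g[85:515,a:b].mean(1); d[d<45]=0
        k=d.argmax(); lo=max(0,k-25); w=d[lo:k+25]; out.append((85+lo+(w*np.arange(len(w))).sum()/max(w.sum(),1),d.max()))
    return out
E
python3 - <<'E'
from h import *
print(marks(cv2.imread("pics/rect0.png")[:,:,::-1]))
p=eyes.read_camera("top"); im=rect(p); print(marks(im)); cv2.imwrite("pics/rect1.png",im[:,:,::-1])
E
```

```text
[(np.float64(426.9279908956321), np.float64(151.15625)), (np.float64(159.9766050368432), np.float64(89.8095238095238))]
[(np.float64(180.531257671568), np.float64(150.84375)), (np.float64(454.49587842727345), np.float64(150.14285714285714))]
```

View pics/rect1.png

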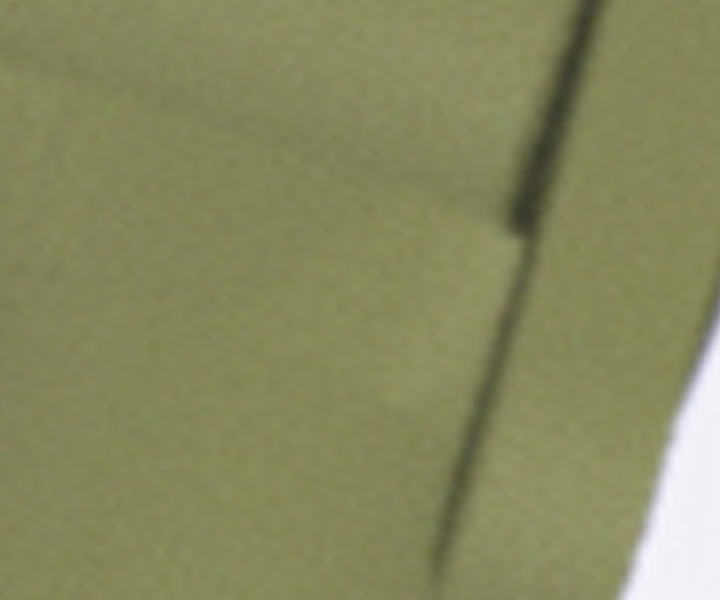

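The arm blocks the top camera's view of the window, so I'll count strokes and clear the view later. The first stroke turned the wheel by about 16 mm of rim. I'll repeat it with the same depth.

Call:
{"op": "drive_tool", "data": {
  "angular": [
    [0,0,0],
    [0,0,0],
    [0,0,0],
    [0,0,0],
    [0,0,0],
    [0,0,0],
    [0,0,0],
    [0,0,0],
    [0,0,0],
    [0,0,0],
    [0,0,0],
    [0,0,0],
    [0,0,0],
    [0,0,0],
    [0,0,0],
    [0,0,0],
    [0,0,0],
    [0,0,0]
  ],
  "delta_pos": [
    [0,0,-0.6],
    [0,-0.85,0],
    [0,-0.8,0],
    [0,0,0.25],
    [0,0,0.1],
    [0,0,0.07],
    [0,0,0.07],
    [0,0,0.06],
    [0,0,0.05],
    [0,0,0],
    [0,0.15,0],
    [0,0.2,0],
    [0,0.2,0],
    [0,0.2,0],
    [0,0.25,0],
    [0,0.25,0],
    [0,0.2,0],
    [0,0.2,0]
  ],
  "gripper": [0,0,0,0,0,0,0,0,0,0,0,0,0,0,0,0,0,0]
}}

```text
time_s: 9.65
tool_pos: [0.519, -0.3355, 0.0814]
tool_rot: [-180.0, 0.0, 85.7]
force: [-3.9, 1.7, 7.5]
grip_width: 0.0006
grasp_force: 3.7
```

Call:
{"op": "drive_tool", "data": {
  "angular": [
    [0,0,0],
    [0,0,0],
    [0,0,0],
    [0,0,0],
    [0,0,0],
    [0,0,0],
    [0,0,0],
    [0,0,0],
    [0,0,0],
    [0,0,0],
    [0,0,0],
    [0,0,0],
    [0,0,0],
    [0,0,0],
    [0,0,0],
    [0,0,0],
    [0,0,0],
    [0,0,0]
  ],
  "delta_pos": [
    [0,0,-0.6],
    [0,-0.85,0],
    [0,-0.8,0],
    [0,0,0.25],
    [0,0,0.1],
    [0,0,0.07],
    [0,0,0.07],
    [0,0,0.07],
    [0,0,0.06],
    [0,0,0],
    [0,0.15,0],
    [0,0.2,0],
    [0,0.2,0],
    [0,0.2,0],
    [0,0.25,0],
    [0,0.25,0],
    [0,0.2,0],
    [0,0.2,0]
  ],
  "gripper": [0,0,0,0,0,0,0,0,0,0,0,0,0,0,0,0,0,0]
}}

```text
time_s: 11.45
tool_pos: [0.5191, -0.3355, 0.0813]
tool_rot: [-180.0, 0.0, 85.7]
force: [-4.7, 1.1, 7.8]
grip_width: 0.0004
grasp_force: 3.9
```

Call:
{"op": "drive_tool", "data": {
  "angular": [
    [0,0,0],
    [0,0,0],
    [0,0,0],
    [0,0,0],
    [0,0,0],
    [0,0,0],
    [0,0,0],
    [0,0,0],
    [0,0,0],
    [0,0,0],
    [0,0,0]
  ],
  "delta_pos": [
    [0,0,-1.0],
    [2,0,-2.0],
    [4.5,0,-1],
    [4.5,0,0],
    [4.5,0,0],
    [4.5,0,0],
    [0,0,0],
    [0,0,0],
    [0,0,0],
    [0,0,0],
    [0,0,0]
  ],
  "gripper": [0,0,0,0,0,0,0,0,0,0,0]
}}

```text
time_s: 12.55
tool_pos: [0.5339, -0.1373, 0.1199]
tool_rot: [-180.0, 0.0, 85.6]
force: [-1.0, 0.7, -1.0]
grip_width: 0.0003
grasp_force: 0.0
```

Run:
```python
from h import *
p=eyes.read_camera("top"); im=rect(p); print(marks(im)); cv2.imwrite("pics/rect2.png",im[:,:,::-1]); print(p["pixels"][270:290,368].mean(1))
o=telemetry.get_obs(); print(o["tool_pos"],o["time_s"])
```

```text
[(np.float64(260.6782588535327), np.float64(143.0)), (np.float64(160.03442168309678), np.float64(82.38095238095238))]
[227.66666667 242.         241.         232.66666667 238.33333333
 242.66666667 238.66666667 234.33333333 242.         239.
 229.66666667 241.66666667 240.66666667 236.33333333 242.66666667
 242.33333333 237.33333333 238.66666667 243.66666667 240.33333333]
[ 0.53385394 -0.13704213  0.11990078] 12.6
```

View pics/rect2.png

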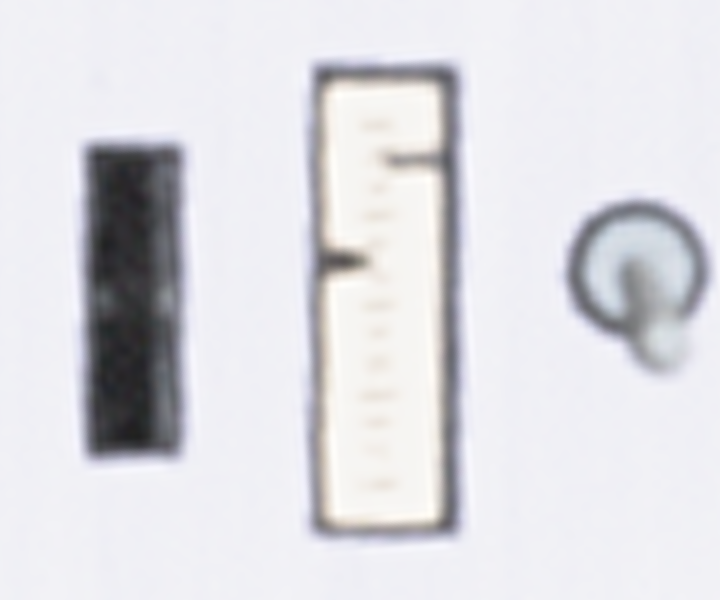

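The window shows the pointer at row 261 and the rider at row 160, so 16.8 mm remain, or 30 mm of rim. The strokes did not slip, so two more of 15 mm should do it.

Call:
{"op": "drive_tool", "data": {
  "angular": [
    [0,0,0],
    [0,0,0],
    [0,0,0],
    [0,0,0],
    [0,0,0],
    [0,0,0],
    [0,0,0],
    [0,0,0]
  ],
  "delta_pos": [
    [-4.5,0,0],
    [-4.5,0,0],
    [-4.5,0,0],
    [-4.5,-0.75,1],
    [-2.0,-0.8,1.5],
    [0,0,0.9],
    [0,0,0],
    [0,0,0]
  ],
  "gripper": [0,0,0,0,0,0,0,0]
}}

```text
time_s: 13.4
tool_pos: [0.5044, -0.3323, 0.0862]
tool_rot: [180.0, -0.1, 85.8]
force: [0.0, 0.2, 0.3]
grip_width: 0.0005
grasp_force: 0.0
```

Call:
{"op": "drive_tool", "data": {
  "angular": [
    [0,0,0],
    [0,0,0],
    [0,0,0],
    [0,0,0],
    [0,0,0],
    [0,0,0]
  ],
  "delta_pos": [
    [0,0,0.25],
    [0,0,0.1],
    [0,0,0.07],
    [0,0,0.05],
    [0,0,0.03],
    [0,0,0]
  ],
  "gripper": [0,0,0,0,0,0]
}}

```text
time_s: 14.0
tool_pos: [0.5043, -0.3335, 0.0817]
tool_rot: [179.9, -0.0, 85.7]
force: [-0.2, 2.1, 4.7]
grip_width: 0.0001
grasp_force: 2.6
```

Call:
{"op": "drive_tool", "data": {
  "angular": [
    [0,0,0],
    [0,0,0],
    [0,0,0],
    [0,0,0],
    [0,0,0],
    [0,0,0],
    [0,0,0],
    [0,0,0],
    [0,0,0],
    [0,0,0],
    [0,0,0]
  ],
  "delta_pos": [
    [0,0,0.05],
    [0,0,0.03],
    [0,0,0],
    [0,0.15,0],
    [0,0.2,0],
    [0,0.2,0],
    [0,0.25,0],
    [0,0.25,0],
    [0,0.25,0],
    [0,0.2,0],
    [0,0,0]
  ],
  "gripper": [0,0,0,0,0,0,0,0,0,0,0]
}}

```text
time_s: 15.1
tool_pos: [0.5181, -0.3347, 0.0812]
tool_rot: [-179.9, -0.0, 85.7]
force: [-2.7, 3.6, 8.4]
grip_width: 0.0003
grasp_force: 4.7
```

Call:
{"op": "drive_tool", "data": {
  "angular": [
    [0,0,0],
    [0,0,0],
    [0,0,0],
    [0,0,0],
    [0,0,0],
    [0,0,0],
    [0,0,0],
    [0,0,0],
    [0,0,0],
    [0,0,0],
    [0,0,0],
    [0,0,0],
    [0,0,0],
    [0,0,0],
    [0,0,0],
    [0,0,0],
    [0,0,0],
    [0,0,0]
  ],
  "delta_pos": [
    [0,0,-0.6],
    [0,-0.75,0],
    [0,-0.75,0],
    [0,0,0.25],
    [0,0,0.1],
    [0,0,0.07],
    [0,0,0.07],
    [0,0,0.06],
    [0,0,0.05],
    [0,0,0],
    [0,0.15,0],
    [0,0.2,0],
    [0,0.2,0],
    [0,0.25,0],
    [0,0.25,0],
    [0,0.25,0],
    [0,0.2,0],
    [0,0,0]
  ],
  "gripper": [0,0,0,0,0,0,0,0,0,0,0,0,0,0,0,0,0,0]
}}

```text
time_s: 16.9
tool_pos: [0.5188, -0.3357, 0.0814]
tool_rot: [180.0, 0.1, 85.7]
force: [-4.9, 0.4, 7.2]
grip_width: 0.0005
grasp_force: 3.7
```

Call:
{"op": "drive_tool", "data": {
  "angular": [
    [0,0,0],
    [0,0,0],
    [0,0,0],
    [0,0,0],
    [0,0,0],
    [0,0,0],
    [0,0,0],
    [0,0,0],
    [0,0,0]
  ],
  "delta_pos": [
    [0,0,-1.0],
    [2,0,-2.0],
    [4.5,0,-1],
    [4.5,0,0],
    [4.5,0,0],
    [4.5,0,0],
    [0,0,0],
    [0,0,0],
    [0,0,0]
  ],
  "gripper": [0,0,0,0,0,0,0,0,0]
}}

```text
time_s: 17.8
tool_pos: [0.5336, -0.1371, 0.1203]
tool_rot: [180.0, 0.0, 85.6]
force: [-0.3, -0.9, 0.1]
grip_width: 0.0004
grasp_force: 0.0
```

Run:
```python
from h import *
p=eyes.read_camera("top"); im=rect(p); print(marks(im)); cv2.imwrite("pics/rect3.png",im[:,:,::-1])
o=telemetry.get_obs(); print(o["tool_pos"],o["time_s"])
```

```text
[(np.float64(160.79211898970095), np.float64(135.15625)), (np.float64(159.96915358171512), np.float64(83.5))]
[ 0.53349397 -0.13750189  0.12023229] 17.85
```

View pics/rect3.png

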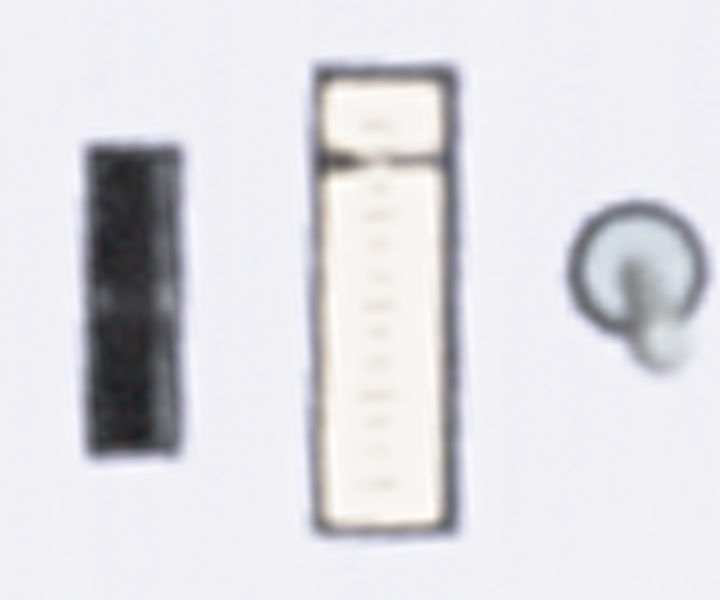

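The pointer tip (row 160.8) is now opposite the rider (row 160.0), 0.14 mm off. Next is the toggle, which I'll approach from its -x side.

Call:
{"op": "drive_tool", "data": {
  "angular": [
    [0,0,0],
    [0,0,0],
    [0,0,0],
    [0,0,0],
    [0,0,0],
    [0,0,0],
    [0,0,0],
    [0,0,0],
    [0,0,0],
    [0,0,0]
  ],
  "delta_pos": [
    [-3.5,-1.1,0],
    [-4.0,-1.1,0],
    [-4.0,-1.1,0],
    [-4.0,-1.2,0],
    [-4.0,0,0],
    [-4.0,0,0],
    [-4.0,0,0],
    [-0.86,0,0],
    [0,0,0],
    [0,0,0]
  ],
  "gripper": [0,0,0,0,0,0,0,0,0,0]
}}

```text
time_s: 18.85
tool_pos: [0.4674, -0.4144, 0.1199]
tool_rot: [-180.0, -0.1, 85.7]
force: [-0.4, 0.4, -0.0]
grip_width: 0.0002
grasp_force: 0.0
```

Call:
{"op": "drive_tool", "data": {
  "angular": [
    [0,0,0],
    [0,0,0],
    [0,0,0],
    [0,0,0]
  ],
  "delta_pos": [
    [0,0,1.5],
    [0,0,1.7],
    [0,0,0],
    [0,0,0]
  ],
  "gripper": [0,0,0,0]
}}

```text
time_s: 19.25
tool_pos: [0.4675, -0.4138, 0.0876]
tool_rot: [-179.9, -0.1, 85.8]
force: [1.5, -0.1, -0.2]
grip_width: 0.0005
grasp_force: 0.0
```

Run:
```python
from h import *
o=telemetry.get_obs(); print(o["tool_pos"],o["time_s"],o["force"])
p=eyes.read_camera("side"); im=p["pixels"][190:270,290:400]
cv2.imwrite("pics/side2.png",cv2.resize(im,None,fx=7,fy=7,interpolation=cv2.INTER_CUBIC)[:,:,::-1])
```

```text
[ 0.46749872 -0.4138107   0.08763129] 19.25 [ 1.45653352 -0.06300636 -0.24699976]
```

View pics/side2.png

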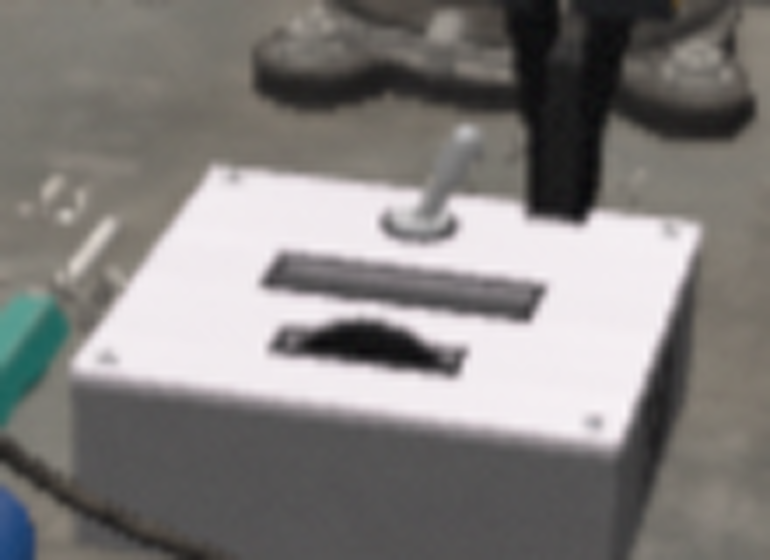

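The toggle still leans to -x with its tip at (467,135). The finger is on its -x side at (565,170). I'll push along +x.

Call:
{"op": "drive_tool", "data": {
  "angular": [
    [0,0,0],
    [0,0,0],
    [0,0,0],
    [0,0,0],
    [0,0,0],
    [0,0,0],
    [0,0,0],
    [0,0,0],
    [0,0,0],
    [0,0,0],
    [0,0,0],
    [0,0,0]
  ],
  "delta_pos": [
    [-0.2,0.4,0],
    [0,0.4,0],
    [0,0.4,0],
    [0,0.4,0],
    [0,0.4,0],
    [0,0.4,0],
    [0,0.4,0],
    [0,0.3,0],
    [0,0.3,0],
    [0,0.3,0],
    [0,0.2,0],
    [0,0,0]
  ],
  "gripper": [0,0,0,0,0,0,0,0,0,0,0,0]
}}

```text
time_s: 20.5
tool_pos: [0.5053, -0.4202, 0.0878]
tool_rot: [-179.9, -0.0, 85.7]
force: [-4.9, -0.6, 1.3]
grip_width: 0.0005
grasp_force: 2.3
```

Call:
{"op": "drive_tool", "data": {
  "angular": [
    [0,0,0],
    [0,0,0],
    [0,0,0]
  ],
  "delta_pos": [
    [0,0.15,0],
    [0,0.1,0],
    [0,0,0]
  ],
  "gripper": [0,0,0]
}}

```text
time_s: 20.8
tool_pos: [0.5056, -0.4204, 0.0877]
tool_rot: [-179.6, -0.1, 85.6]
force: [-9.6, 2.4, 4.6]
grip_width: 0.0006
grasp_force: 4.8
```

The force rises without further travel, so the toggle is at its stop. I'll back off, retreat and check.

Call:
{"op": "drive_tool", "data": {
  "angular": [
    [0,0,0],
    [0,0,0],
    [0,0,0],
    [0,0,0],
    [0,0,0],
    [0,0,0],
    [0,0,0],
    [0,0,0],
    [0,0,0],
    [0,0,0],
    [0,0,0],
    [0,0,0],
    [0,0,0]
  ],
  "delta_pos": [
    [0,-1.0,0],
    [0,-1.5,0],
    [0,-1.0,-2.0],
    [0,0,-4.0],
    [4,0,-1],
    [4.5,0,0],
    [4.5,0,0],
    [4.5,0,0],
    [4.5,0,0],
    [4,0,0],
    [2.5,0,0],
    [0,0,0],
    [0,0,0]
  ],
  "gripper": [0,0,0,0,0,0,0,0,0,0,0,0,0]
}}

```text
time_s: 22.1
tool_pos: [0.4958, -0.133, 0.1586]
tool_rot: [179.9, 0.0, 85.8]
force: [-0.9, 0.3, -0.2]
grip_width: 0.0004
grasp_force: 0.0
```

Run:
```python
from h import *
p=eyes.read_camera("top"); im=rect(p); print(marks(im))
q=eyes.read_camera("side")["pixels"][190:270,290:400]
a=cv2.resize(q,(400,300),interpolation=cv2.INTER_CUBIC); b=cv2.resize(im,(380,300))
cv2.imwrite("pics/end.png",np.hstack([b,a])[:,:,::-1])
o=telemetry.get_obs(); print(o["tool_pos"],o["time_s"],o["force"])
```

```text
[(np.float64(161.1404901752057), np.float64(133.71875)), (np.float64(160.00914356838527), np.float64(80.85714285714286))]
[ 0.49527918 -0.13479449  0.15828464] 22.2 [-0.93142994 -0.31075856 -0.07533885]
```

View pics/end.png

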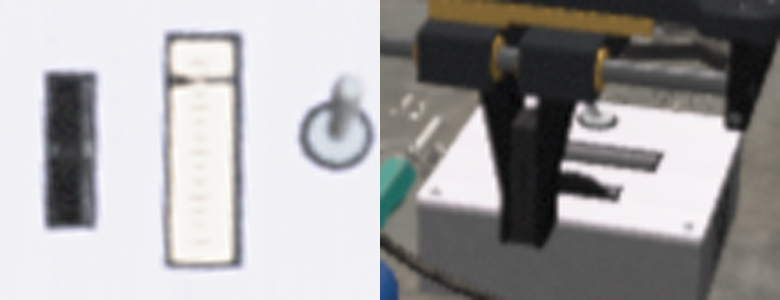

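The left half shows the pointer and rider aligned (0.2 mm off). The toggle tip is at row ~176 in full scale, against about 180 expected when fully on, so it is fully over. The gripper is clear of everything.

```bash
python3 -c "
from cell import env
print(env.sign_off())"
```

```text
the job is handed in; nothing more can be done
None
```

The job is handed in: the pointer is about 0.2 mm from the rider, the toggle is fully over, and the loose parts were left alone; hand-in returned no verdict.

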